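# Set the dial gauge on the 20 mm master block

## Robot

A 6-joint arm with a two-finger parallel gripper is mounted at the origin on a cart in front of the work surface, level with it; the furniture and walls round the work are solid. World frame = base frame: x ahead of the robot, y to its left, z up, the work surface at z = 0. Lengths are in m, angles in rad, forces in N, time in s.
With the tool pointing down it reaches from about 0.3 to 0.95 m from the base axis. Payload 3.1 kg.
Tool frame: the origin (TCP) lies on the centre line of the jaws, within the pads' length; the fingertips stand 17 mm ahead of it and the grasp point (between the pads) lies 2 mm behind it (ctrl.tips_ahead is the distance from the TCP to the fingertips, in m); z points along the fingers, y is the direction in which the jaws open and shut (so a half turn about z gives the same grasp; the last joint's range is limited). The gripper opens to 85 mm and grips with 20 to 120 N. Pads are 22 mm wide; open, the fingers measure 114 mm over their backs; the gripper's body (76 mm by 85 mm) begins 54 mm behind the grasp point. The pads swing forward as they close: fully open they stand 13 mm farther back than shut.
Start: joints at [1.151, 0.308, 1.634, -0, 1.2, -0.07], TCP at [0.214, 0.587, 0.248] pointing down, gripper open.
Joint ranges: [-3.06, 3.06], [-0.79, 1.96], [0.05, 2.63], [-1.19, 4.34], [0.05, 2.64], [-2.94, 2.94]. Speed limits (rad/s): [2.79, 2.79, 3.14, 3.14, 3.14, 3.14].

## Interface

Orientations are given as a unit quaternion [w, x, y, z].
In Python, from bench import ctrl gives the robot as it stands.
- The arm moves only by the tool step_arm, never from a script. Its arguments are lists of equal length, an entry for each row: "xyz": the shift along the world's x, y, z in m, a list of three; "roll": the turn about the world's z in degrees; "fingers": the opening, from 0 (shut) to 1 (fully open). A call has 1 to 10 rows; each row is the pose to reach, as a shift and turn from the pose commanded when the call began; what a row does not reach only later rows make up. A row lasts 1/8 s, in which the tool goes at most 62.5 mm and 10.7 degrees, less where a joint would pass 70% of its speed; a pose out of reach is approached as far as the arm can. A call with a gripper value outside its range is refused whole. The fingers move at their own pace and stop on an object; the grip force is fixed at half the most. Time passes only in rows, so rows that repeat a pose let the fingers close. It gives the time, the measured TCP pose, the force and the opening at its end, in the units of the state.
- ctrl.get_state(): the state, without advancing time (a new reading comes with each control period).
- ctrl.grab_frame(name): name is "scene" or "top"; returns a dict with "pixels" (420x560x3 uint8, red, green, blue), "fx", "fy", "cx", "cy" (pixels), "dist" ([k1, k2, p1, p2, k3] as OpenCV has them; the pictures are not rectified), "world_to_cam" (4x4, takes a point from world to camera coordinates). Camera axes: x right, y down, z forward; pixel columns grow to the right and rows downward; lengths in m; the calibration is good to about 2 mm. A picture is of the moment at which its call begins. There is no depth.
- ctrl.hand_in(): hands the job in, once; it reports no verdict.
The state is a dict: "time_s": time; "joint_pos": joint angles; "qd": joint speeds; "joint_torque": joint torques, N m; "eef_pos": TCP position; "tcp_rot": TCP orientation; "wrist_force": force on the tool from outside, world axes, zero at the start; "torque": the same for the moment, N m; "grip_width": finger opening in m.
Only numpy, scipy, OpenCV 4.12 (cv2) and the standard library are available. Lean on these libraries where they do the work, as an engineer would, in place of code of your own. Each camera call takes 0.05 s, during which the arm holds its last target. There are 200 camera calls.

## Task

The dial gauge is to be set to its 20 mm master: take the 20 mm gauge block (the longest of the three standing in the wooden tray), stand it on end in the pocket of the gauging slide while the lever is still in its rest position, and let go of it, leaving the other two blocks in the tray. Then take the black handle of the spring-return cam lever and turn it clockwise, seen from above, to the top of its lift, where the lever lies square to the slide over the scribed line, the slide is pushed furthest and the block presses in the gauge's spindle. Finish holding the lever there for the reading: do not let it go.

Things in the scene. Friction and masses are not known exactly. Their poses are not given: they have to be found in the camera images.
- gauge_20: 20 mm steel gauge block, standing on end: 9 (x) x 20 (y) x 30 (z) mm, 52 g. Origin at the centre of its underside, z up. Its two 9 x 30 mm measuring faces look along y; pick it across the 9 mm (x).
- gauge_14: 14 mm steel gauge block, standing on end: 9 x 14 x 30 mm; origin at the centre of its underside. Stays in the tray.
- gauge_10: 10 mm steel gauge block, standing on end: 9 x 10 x 30 mm; origin at the centre of its underside. Stays in the tray.
- block_tray: fixed brown wooden block tray, 48 (x) x 156 (y) x 18 (z) mm, origin at the centre of its underside; three equal compartments, 13 x 25 mm and 10 mm deep, in a row 46 mm apart along its y (centres at y = -46, 0, 46 mm). One block stands in each, in any order, its underside 8 mm above the worktop, its top 20 mm above the tray.
- gauge_fixture: fixed grey gauging fixture, base plate 100 (x) x 230 (y) x 12 mm; its y axis is the gauging axis: cam lever at the -y end, slide in the middle, dial gauge (59 mm across, face up, top 55 mm above the worktop) at the +y end. Origin on the worktop under the gauging axis (base from y = -130 to +100 mm).
- nest (a point): centre of the floor of the pocket in the steel slide, 30 mm above the worktop; frame parallel to the fixture's. The pocket is 12 (x) x 24 (y) mm and 6 mm deep with slightly bevelled edges; the anvil behind it (at -y, 30 mm wide) stands 14 mm above the pocket floor, so fingers that straddle the block should stay more than 14 mm above the floor. At rest the tip of the spindle is about 15 mm from this point along +y, 8 to 14 mm above the floor.
- cam_pivot (a point): point on the vertical axis of the cam lever, on top of the base plate, 12 mm above the worktop; frame parallel to the fixture's.
- knob_grip (a point): point on the axis of the lever's upright black handle (round, 18 mm across where it is held, from 42 to 88 mm above the worktop), 14 mm below its top; it moves round the pivot on a radius of 95 mm. The lever arm under it is 41 mm above the worktop at most.
- cam_knob: the same upright black handle; origin at its foot; it revolves freely about its own upright axis on its stud at the lever's end.
- cam_lever (a joint): angle of the cam lever, rad. 0 at rest, where it lies along the fixture's -y and a spring of about 0.15 N m holds it; grows clockwise seen from above; at 1.571 it points along the fixture's -x and the eccentric is at the top of its lift (slide 10 mm further to +y); the spring there pulls back with 0.33 N m (3.5 N at the handle). Past that the slide goes back; hard stop at 2.1.
- spindle (a joint): travel of the dial gauge's sprung spindle, m, 0 when nothing touches it; the 20 mm block against the anvil pushes it in by 0.003 at the top of the lift (1 to 1.5 N), the shorter blocks do not reach it.

How it is judged:
On the way, in this order (a step that is already met when the one before it is completed fails the run):
1. the 20 mm block stands seated in the pocket of the slide, let go, with the lever still at rest (x of gauge_20 in the frame of nest between -0.003 and 0.003 m and y of gauge_20 in the frame of nest between -0.004 and 0.004 m and z of gauge_20 in the frame of nest below 0.002 m and angle between gauge_20's own z axis and vertical below 0.1 rad and contact force between the fingers and gauge_20 below 0.1 N and value of joint cam_lever below 0.15 rad), for 0.2 s.
2. the lever is at the top of its lift and the block presses in the spindle (value of joint cam_lever between 1.42 and 1.72 rad and value of joint spindle above 0.0024 m), for 0.2 s.
At the end, for the whole second after the job is handed in: The fingers still hold the lever's handle (more than 1 N) and keep the lever still within 0.15 rad of the top of its lift; the 20 mm block stands upright (within 0.1 rad) in the pocket of the slide, untouched by the robot, and presses the spindle in by more than 2.4 mm (all of step 2 and velocity of joint cam_lever between -0.1 and 0.1 rad/s and contact force between the fingers and cam_knob above 1 N and x of gauge_20 in the frame of nest between -0.003 and 0.003 m and y of gauge_20 in the frame of nest between -0.004 and 0.004 m and z of gauge_20 in the frame of nest below 0.002 m and angle between gauge_20's own z axis and vertical below 0.1 rad and contact force between each of the arm, the fingers and gauge_20 below 0.1 N); the arm keeps its last pose, push and grip.
It fails at once if one of the other two gauge blocks is taken out of its compartment or knocked about (moved more than 15 mm) (distance of any of gauge_14, gauge_10 from where it was at the start of the episode above 0.015 m).
It also fails if it takes over 58 s, if anything falls off the work surface, if the arm or the gripper's body presses on something with over 40 N, if the wrist force passes 120 N, or if a joint passes its speed limit or range.

## Working session

There is one attempt and no reset: what is moved stays moved. The work goes in short steps, Python scripts to look and compute and a tool call to move; the robot and the scene stay as the last step left them, time stands still between calls to the robot, and variables do not carry over. Pictures are saved under pics/ and viewed, about 8 in all and at most 12, crops included, and the job is handed in when it is done.

Besides the shell and the picture viewer there is one more tool, called after "Emit:" by a JSON object that holds its "name" and its "arguments". step_arm: Moves the arm, as the interface text tells. Its arguments: {"type":"object","properties":{"xyz":{"type":"array"},"roll":{"type":"array"},"fingers":{"type":"array"}},"required":["xyz","roll","fingers"]}

```bash
mkdir -p pics
cat > h.py <<'E'
import numpy as np, cv2
from bench import ctrl
def grab(n):
    f=ctrl.grab_frame(n); K=np.array([[f['fx'],0,f['cx']],[0,f['fy'],f['cy']],[0,0,1.]]); return f['pixels'],K,np.array(f['dist'],float),np.array(f['world_to_cam'])
def proj(P,K,d,W):
    P=np.asarray(P,float).reshape(-1,3); return cv2.projectPoints(P,cv2.Rodrigues(W[:3,:3])[0],W[:3,3],K,d)[0].reshape(-1,2)
def onplane(uv,z,K,d,W):
    n=cv2.undistortPoints(np.array(uv,float).reshape(-1,1,2),K,d).reshape(-1,2)
    r=np.c_[n,np.ones(len(n))]@W[:3,:3]; c=-W[:3,:3].T@W[:3,3]
    return c+r*((z-c[2])/r[:,2])[:,None]
def save(im,name): cv2.imwrite('pics/'+name,cv2.cvtColor(im,cv2.COLOR_RGB2BGR))
E
python3 - <<'E'
from h import *
for n in('scene','top'):
    im,K,d,W=grab(n); save(cv2.resize(im,(800,600)),n+'0.png'); print(n,K[0,0],-W[:3,:3].T@W[:3,3],W[2,:3])
print(ctrl.get_state())
E
```

```text
scene 485.60699551763753 [-0.22535962 -0.68577051  0.59486565] [ 0.65961602  0.62224527 -0.42156556]
top 538.6247235401445 [0.47015744 0.05297711 1.24024651] [ 0.0790867  -0.01035074 -0.996814  ]
{'time_s': 0.1, 'joint_pos': array([ 1.15127948e+00,  3.08941531e-01,  1.63509039e+00, -2.01770852e-06,
        1.19970445e+00, -6.96882014e-02]), 'qd': array([-0.00116577, -0.00244922, -0.0035172 , -0.00131153,  0.0010857 ,
        0.00104718]), 'joint_torque': array([-2.43966833e-04, -4.16411698e+01, -2.77640176e+01, -1.08335505e-04,
        4.07689615e-03, -8.78576230e-06]), 'eef_pos': array([0.21393228, 0.5864706 , 0.24713236]), 'tcp_rot': array([-2.58660905e-04,  1.74023306e-01,  9.84740951e-01, -1.04018078e-03]), 'wrist_force': array([ 0.7896479 ,  0.49142327, -0.1655122 ]), 'torque': array([ 0.01700565, -0.00200163,  0.01431375]), 'grip_width': 0.08577652731756444}
```

View pics/top0.png

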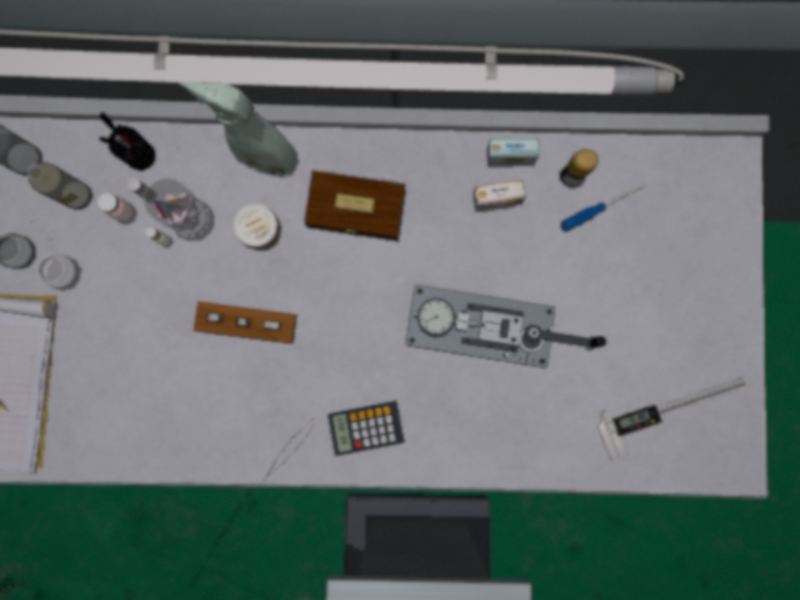

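View pics/scene0.png

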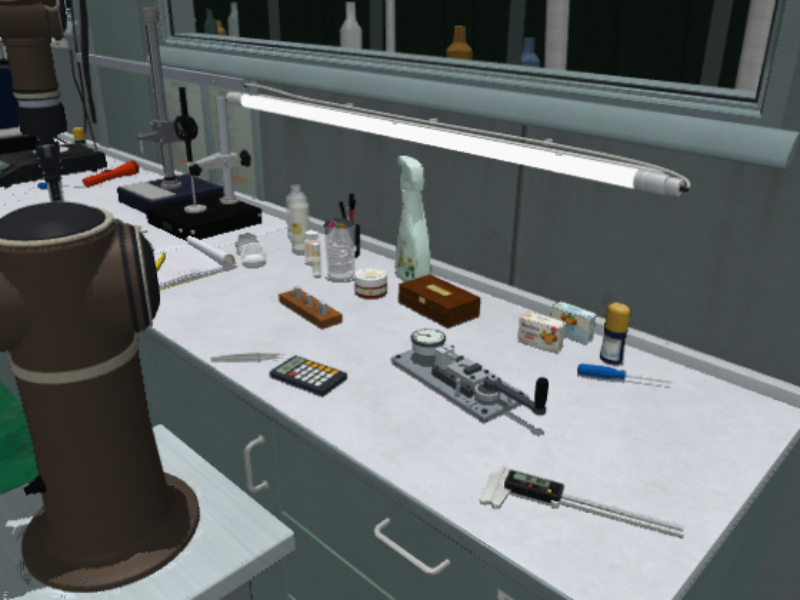

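The top view shows the tray at (245,322) in the 800-px picture, with the longest block apparently the right-hand one at (272,325). The fixture is at (480,325), its dial to the left (+y) and its knob at (597,342). I'll take a closer crop of both.

Run:
```python
from h import *
im,K,d,W=grab('top')
a=cv2.resize(im[200:250,130:214],None,fx=9,fy=9,interpolation=cv2.INTER_CUBIC)[:, :756]
b=cv2.resize(im[195:262,280:430],None,fx=5,fy=5,interpolation=cv2.INTER_CUBIC)
a=cv2.resize(im[205:245,130:214],None,fx=6,fy=6,interpolation=cv2.INTER_CUBIC)
o=np.zeros((580,750,3),np.uint8); o[:240,:504]=a; o[242:242+335,:750]=b
save(o,'crop1.png')
```

```text
(no output)
```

View pics/crop1.png

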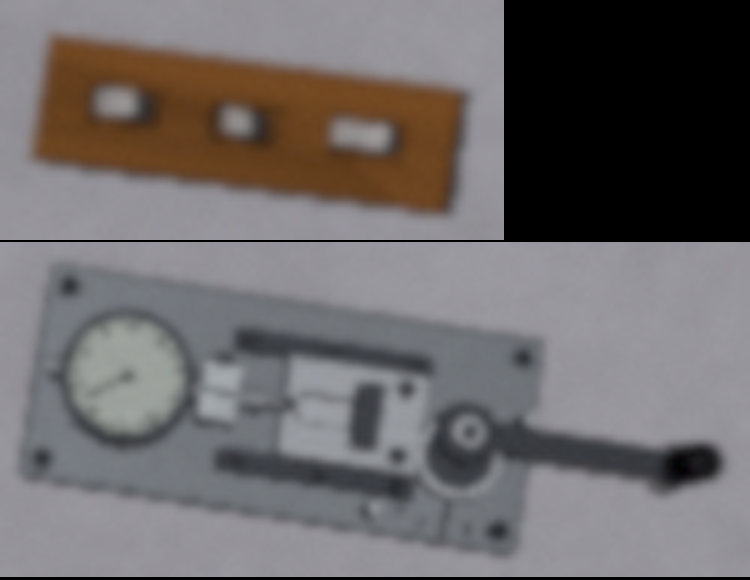

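Run:
```python
from h import *
from scipy.optimize import least_squares
im,K,d,W=grab('top')
def full(p,s,ox,oy): return (np.array(p,float)+.5)/s-.5+[ox,oy]
T=full([(52,37),(466,92),(450,212),(35,157)],6,130,205)
F=full(np.array([(52,263),(542,342),(515,553),(22,478)])-[0,242],5,280,195)
def fit(uv,loc):
    def f(p):
        c,s=np.cos(p[2]),np.sin(p[2]); P=np.c_[p[0]+c*loc[:,0]-s*loc[:,1],p[1]+s*loc[:,0]+c*loc[:,1],loc[:,2]]
        return (proj(P,K,d,W)-uv).ravel()
    r=least_squares(f,[.45,0,0]); return r.x,np.round(r.fun,2)
t=np.array([[24,78,18],[24,-78,18],[-24,-78,18],[-24,78,18]])/1e3
f=np.array([[50,100,12],[50,-130,12],[-50,-130,12],[-50,100,12]])/1e3
for n,uv,l in(('tray',T,t),('fix',F,f)):
    p,r=fit(uv,l); print(n,p,np.degrees(p[2]),r)
    R=np.array([[np.cos(p[2]),-np.sin(p[2])],[np.sin(p[2]),np.cos(p[2])]])
    pts=dict(tray=[('b20top',(364,135),.038),('b14',(118,103),.038),('b10',(239,122),.038)],fix=[('pocket',(327,410),.036),('knobtop',(704,461),.088),('pivottop',(468,433),.06),('anvil',(367,417),.044)])[n]
    for nm,q,z in pts:
        uv=full(q,6,130,205) if n=='tray' else full(np.array(q)-[0,242],5,280,195)
        w=onplane(uv,z,K,d,W)[0]; print(nm,uv,w,'local',(R.T@(w[:2]-p[:2]))*1e3)
```

```text
tray [ 0.54781986  0.29986347 -0.10909708] -6.250802521092441 [ 0.39 -0.44  0.01 -0.55 -0.36  0.41 -0.05  0.57]
b20top [190.25       227.08333333] [0.54355247 0.25412449 0.038     ] local [  0.73808143 -45.93169055]
b14 [149.25 221.75] [0.55339978 0.34510893 0.038     ] local [ 0.62038451 45.58401476]
b10 [169.41666667 224.91666667] [0.54734825 0.30037466 0.038     ] local [-0.52446667  0.45680109]
fix [ 0.5527331  -0.05905488 -0.13051106] -7.477732718860923 [-0.32 -0.02  0.95 -0.56  0.34  0.5  -0.96  0.06]
pocket [345.  228.2] [ 0.54901316 -0.09144553  0.036     ] local [  0.52704818 -32.59930351]
knobtop [420.4 238.4] [ 0.5274652  -0.24660179  0.088     ] local [  -0.64549157 -189.24030861]
pivottop [373.2 232.8] [ 0.538748   -0.15056369  0.06      ] local [ -1.95712527 -92.55061091]
anvil [353.  229.6] [ 0.54577556 -0.10833043  0.044     ] local [ -0.48559983 -49.76194318]
```

Emit:
{"name": "step_arm", "arguments": {"xyz": [[0.06,-0.06,0],[0.12,-0.12,-0.02],[0.18,-0.18,-0.04],[0.24,-0.24,-0.06],[0.29,-0.29,-0.08],[0.33,-0.333,-0.1],[0.33,-0.333,-0.128],[0.33,-0.333,-0.128],[0.33,-0.333,-0.128],[0.33,-0.333,-0.128]], "roll": [-10,-20,-30,-40,-50,-60,-70,-76.1,-76.1,-76.1], "fingers": [0.6,0.6,0.6,0.6,0.6,0.6,0.6,0.6,0.6,0.6]}}

```text
time_s: 1.45
eef_pos: [0.544, 0.2542, 0.1202]
tcp_rot: [-0.0, 0.744, 0.668, -0.0]
wrist_force: [0.1, 0.3, 0.4]
grip_width: 0.0517
```

Run:
```python
from h import *
s=ctrl.get_state(); print(s['eef_pos'],s['tcp_rot'],s['grip_width'],ctrl.tips_ahead,s['wrist_force'])
im,K,d,W=grab('top')
a=cv2.resize(im[190:260,125:225],None,fx=4,fy=4,interpolation=cv2.INTER_CUBIC)
im2,K2,d2,W2=grab('scene')
u=proj([[.5436,.254,.06]],K2,d2,W2)[0].astype(int); print(u)
b=cv2.resize(im2[u[1]-60:u[1]+60,u[0]-65:u[0]+65],None,fx=3,fy=3,interpolation=cv2.INTER_CUBIC)
o=np.zeros((360,790,3),np.uint8);o[:280,:400]=a;o[:,400:]=b;save(o,'c2.png')
```

```text
[0.54396874 0.25424455 0.12016206] [-3.64455241e-04  7.44031283e-01  6.68144649e-01 -2.13413997e-04] 0.05166730272908802 0.017 [0.14786034 0.2593775  0.38977041]
[225 204]
```

View pics/c2.png

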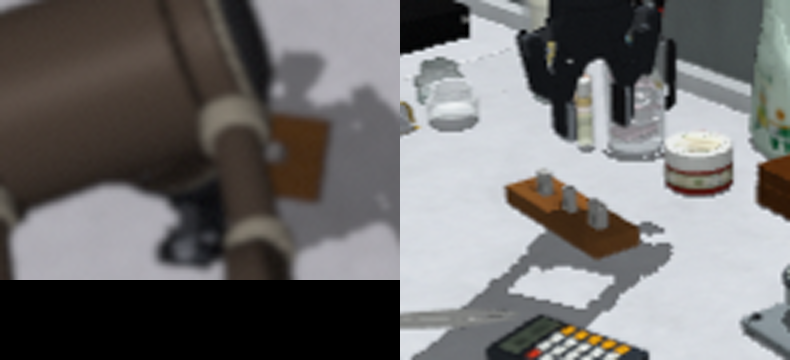

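The arm hides the blocks from the top camera. The scene crop shows the gripper above the tray's right-hand block, at about (597,213), with the jaws across it. I'll descend and grip.

Emit:
{"name": "step_arm", "arguments": {"xyz": [[0,0,-0.03],[0,0,-0.06],[0,0,-0.077],[0,0,-0.077],[0,0,-0.077],[0,0,-0.077],[0,0,-0.077],[0,0,-0.077],[0,0,-0.077],[0,0,-0.077]], "roll": [0,0,0,0,0,0,0,0,0,0], "fingers": [0.6,0.6,0.6,0.6,0.3,0,0,0,0,0]}}

```text
time_s: 2.8
eef_pos: [0.5453, 0.2546, 0.0447]
tcp_rot: [0.0, 0.744, 0.668, 0.001]
wrist_force: [-1.5, -0.3, 4.7]
grip_width: 0.0069
```

Emit:
{"name": "step_arm", "arguments": {"xyz": [[0,0,0.03],[0,0,0.06],[0,0,0.09],[0,0,0.09]], "roll": [0,0,0,0], "fingers": [0,0,0,0]}}

```text
time_s: 3.3
eef_pos: [0.5464, 0.2549, 0.136]
tcp_rot: [0.001, 0.744, 0.668, 0.003]
wrist_force: [0.6, -0.5, -0.6]
grip_width: 0.0071
```

Run:
```python
from h import *
im2,K2,d2,W2=grab('scene')
s=ctrl.get_state(); print(s['eef_pos'],s['tcp_rot'],s['grip_width'],s['wrist_force'],s['qd'])
u=proj([[.5436,.254,.08]],K2,d2,W2)[0].astype(int)
b=cv2.resize(im2[u[1]-60:u[1]+60,u[0]-65:u[0]+65],None,fx=5,fy=5,interpolation=cv2.INTER_CUBIC)
save(b,'c3.png')
```

```text
[0.54493057 0.25429683 0.13406098] [4.45005423e-04 7.44023939e-01 6.68151917e-01 1.09380961e-03] 0.006748520946864507 [-0.30761295 -0.66007957  0.42185717] [ 0.00069897  0.0315901   0.03216079 -0.00023457  0.00469602  0.00108064]
```

View pics/c3.png

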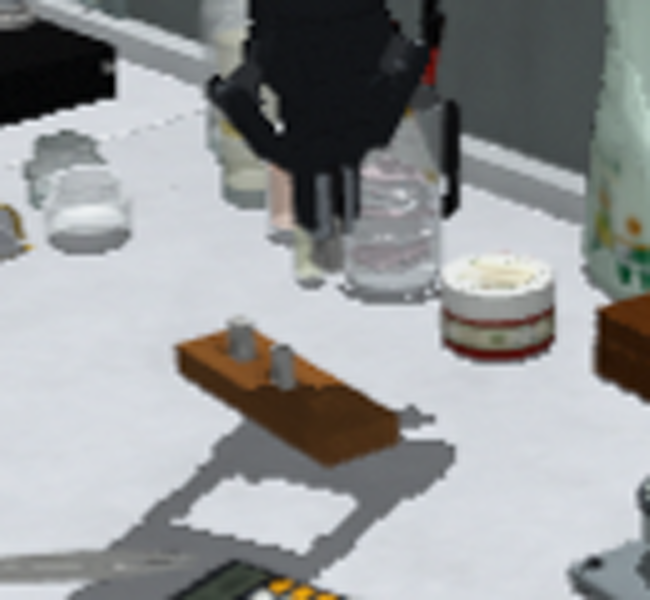

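The block is held, its lower half showing at (325,255), and the other two still stand in the tray. I'll carry it to just above the nest.

Emit:
{"name": "step_arm", "arguments": {"xyz": [[0.0,-0.05,0],[0.002,-0.1,0],[0.003,-0.15,0],[0.004,-0.2,0],[0.0047,-0.25,0],[0.0047,-0.3,0],[0.0047,-0.3455,0],[0.0047,-0.3455,-0.02],[0.0047,-0.3455,-0.043],[0.0047,-0.3455,-0.043]], "roll": [0,0,-1.3,-1.3,-1.3,-1.3,-1.3,-1.3,-1.3,-1.3], "fingers": [0,0,0,0,0,0,0,0,0,0]}}

```text
time_s: 4.6
eef_pos: [0.5452, -0.0908, 0.0864]
tcp_rot: [-0.004, 0.752, 0.66, -0.002]
wrist_force: [-0.1, -0.6, -0.3]
grip_width: 0.0073
```

Emit:
{"name": "step_arm", "arguments": {"xyz": [[0,0,0],[0,0,0],[0,0,0]], "roll": [0,0,0], "fingers": [0,0,0]}}

```text
time_s: 4.97
eef_pos: [0.5496, -0.0913, 0.0911]
tcp_rot: [0.001, 0.751, 0.66, 0.0]
wrist_force: [0.0, 0.2, 0.1]
grip_width: 0.0071
```

Run:
```python
from h import *
im,K,d,W=grab('top'); im2,K2,d2,W2=grab('scene')
s=ctrl.get_state(); e=s['eef_pos'];print(e,s['tcp_rot'],s['wrist_force'])
th=np.radians(-7.48);R=np.array([[np.cos(th),-np.sin(th)],[np.sin(th),np.cos(th)]])
def box(c,hx,hy,z): return np.c_[(R@(np.array([[1,1],[1,-1],[-1,-1],[-1,1]])*[hx,hy]).T).T+c[:2],np.full(4,z)]
nest=np.array([.5487,-.0915])
o=np.zeros((600,800,3),np.uint8)
S=6
u=proj([[.5487,-.0915,.05]],K2,d2,W2)[0].astype(int); x0,y0=u[0]-66,u[1]-50
b=cv2.resize(im2[y0:y0+100,x0:x0+133],None,fx=S,fy=S,interpolation=cv2.INTER_CUBIC)[:600,:798]
def dr(P,col):
    q=((proj(P,K2,d2,W2)-[x0,y0]+.5)*S-.5); cv2.polylines(b,[np.round(q*8).astype(np.int32)],True,col,1,cv2.LINE_AA,3)
dr(box(nest,.006,.012,.036),(255,0,0))
bot=e[2]-.0367
dr(box(e,.0045,.010,bot),(0,255,0)); 
fx=np.array([.5527,-.05905]); dr(box(fx+R@[0,-.015],.05,.115,.012),(0,0,255))
save(b,'c4.png')
```

```text
[ 0.54940527 -0.09132313  0.09096689] [5.34733282e-04 7.51417980e-01 6.59826186e-01 3.71550667e-04] [-0.35250961 -0.252426   -0.56315572]
```

View pics/c4.png

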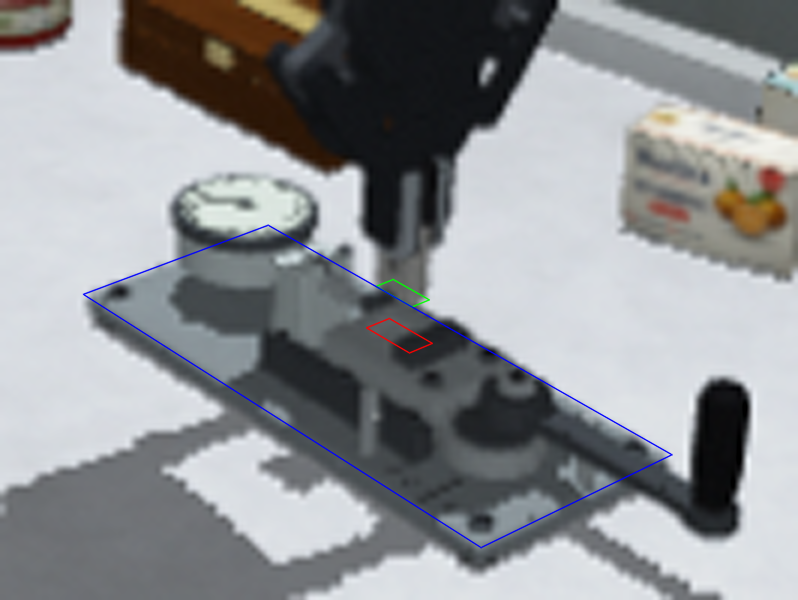

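The block hangs just above the slide: its bottom edge is around (380-428,295) and agrees with the arm-based green box. The plate outline from the top camera (blue) sits about 1-1.5 px up and left of the real plate, so the two cameras disagree by about 2 mm. I'll pick features from the unobstructed first scene picture and reconcile them.

Run:
```python
import cv2
b=cv2.imread('pics/scene0.png')[318:438,384:560]
cv2.imwrite('pics/c5.png',cv2.resize(b,None,fx=4.5,fy=4.5,interpolation=cv2.INTER_CUBIC))
```

```text
(no output)
```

View pics/c5.png

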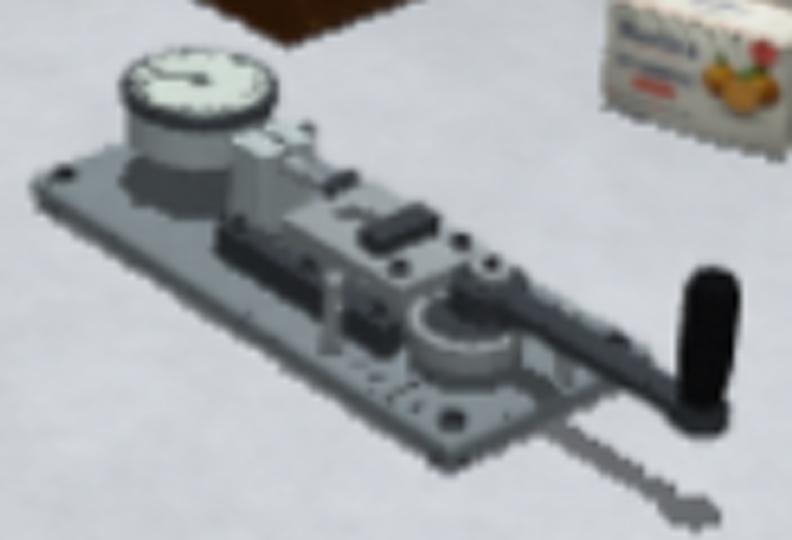

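Run:
```python
from h import *
_,K,d,W=grab('top'); _,K2,d2,W2=grab('scene')
T=lambda p:(np.array(p,float)-[0,242]+.5)/5-.5+[280,195]
def S(p): 
    q=(np.array(p,float)+.5)/4.5-.5+[384,318]; return (q+.5)*.7-.5
L=[('dial',(127,377),(200,81),.055),('scrL',(42,458),(65,173),.0125),('scrN',(497,530),(452,418),.0125),('anvil',(367,417),(403,222),.044),('s1',(397,456),(400,267),.037),('s2',(407,389),(460,240),.037),('knob',(706,461),(712,282),.088),('cL',(22,478),(38,185),.012),('cN',(515,553),(448,457),.012)]
th=np.radians(-7.48);R=np.array([[np.cos(th),-np.sin(th)],[np.sin(th),np.cos(th)]])
for n,a,b,z in L:
    A=onplane(T(a),z,K,d,W)[0];B=onplane(S(b),z,K2,d2,W2)[0]
    print(n,A[:2].round(4),B[:2].round(4),'diff mm',((B-A)[:2]*1e3).round(1),'loc top',(R.T@(A[:2]-[.5527,-.05905])*1e3).round(1))
```

```text
dial [ 0.5603 -0.0006] [ 0.5595 -0.002 ] diff mm [-0.8 -1.3] loc top [-0.  58.9]
scrL [0.5257 0.0355] [0.5278 0.0371] diff mm [2.2 1.7] loc top [-39.1  90.2]
scrN [ 0.4976 -0.1723] [ 0.4994 -0.1712] diff mm [1.8 1.1] loc top [ -39.9 -119.5]
anvil [ 0.5458 -0.1083] [ 0.5463 -0.1104] diff mm [ 0.6 -2.1] loc top [ -0.5 -49.8]
s1 [ 0.5291 -0.1229] [ 0.5309 -0.1219] diff mm [1.8 0.9] loc top [-15.1 -66.4]
s2 [ 0.5592 -0.127 ] [ 0.5605 -0.1253] diff mm [1.3 1.7] loc top [ 15.3 -66.6]
knob [ 0.5275 -0.2475] [ 0.5243 -0.2488] diff mm [-3.2 -1.4] loc top [  -0.5 -190.1]
cL [0.5164 0.0444] [0.5145 0.0385] diff mm [-1.9 -5.9] loc top [-49.5  97.8]
cN [ 0.4874 -0.1807] [ 0.4808 -0.184 ] diff mm [-6.5 -3.3] loc top [ -49.  -129.1]
```

Differences on the well-defined features are within 2 mm, so the top estimate will do. I'll use touch for the fit: lower to about 2 mm above the slide, then feel for the anvil towards -y.

Emit:
{"name": "step_arm", "arguments": {"xyz": [[0,0,-0.008],[0,0,-0.015],[0,0,-0.015],[0,0,-0.015]], "roll": [0,0,0,0], "fingers": [0,0,0,0]}}

```text
time_s: 5.68
eef_pos: [0.5488, -0.0913, 0.075]
tcp_rot: [-0.0, 0.752, 0.66, -0.0]
wrist_force: [0.6, -0.6, 0.4]
grip_width: 0.0073
```

Emit:
{"name": "step_arm", "arguments": {"xyz": [[0,-0.001,0],[0,-0.002,0],[0,-0.002,0],[0,-0.002,0]], "roll": [0,0,0,0], "fingers": [0,0,0,0]}}

```text
time_s: 6.18
eef_pos: [0.549, -0.0934, 0.0754]
tcp_rot: [0.0, 0.751, 0.66, 0.0]
wrist_force: [-0.1, -0.4, -0.7]
grip_width: 0.0067
```

Emit:
{"name": "step_arm", "arguments": {"xyz": [[0,-0.001,0],[0,-0.001,0],[0,-0.001,0]], "roll": [0,0,0], "fingers": [0,0,0]}}

```text
time_s: 6.55
eef_pos: [0.549, -0.0938, 0.0754]
tcp_rot: [-0.0, 0.752, 0.66, 0.0]
wrist_force: [0.2, 4.5, 1.5]
grip_width: 0.007
```

Emit:
{"name": "step_arm", "arguments": {"xyz": [[0,-0.001,0],[0,-0.001,0],[0,-0.001,0]], "roll": [0,0,0], "fingers": [0,0,0]}}

```text
time_s: 6.92
eef_pos: [0.5489, -0.094, 0.0754]
tcp_rot: [-0.001, 0.752, 0.659, 0.001]
wrist_force: [0.2, 6.7, 1.6]
grip_width: 0.0072
```

The anvil touched at y≈-0.0935, so the nest centre is at y≈-0.0915, as estimated. I'll back off 4 mm and lower.

Emit:
{"name": "step_arm", "arguments": {"xyz": [[0,0.004,0],[0,0.004,0],[0,0.004,-0.002],[0,0.004,-0.004],[0,0.004,-0.006],[0,0.004,-0.007],[0,0.004,-0.007]], "roll": [0,0,0,0,0,0,0], "fingers": [0,0,0,0,0,0,0]}}

```text
time_s: 7.8
eef_pos: [0.5488, -0.0914, 0.0681]
tcp_rot: [-0.0, 0.752, 0.66, -0.0]
wrist_force: [0.8, -0.0, 1.1]
grip_width: 0.007
```

Emit:
{"name": "step_arm", "arguments": {"xyz": [[0,0,-0.001],[0,0,-0.002],[0,0,-0.003],[0,0,-0.003]], "roll": [0,0,0,0], "fingers": [0,0,0,0]}}

```text
time_s: 8.3
eef_pos: [0.5492, -0.0914, 0.0667]
tcp_rot: [-0.0, 0.751, 0.66, -0.0]
wrist_force: [-3.0, 1.0, 7.1]
grip_width: 0.0074
```

The stop is exactly at the predicted floor height (0.0667). I'll unload, open the fingers and lift away.

Emit:
{"name": "step_arm", "arguments": {"xyz": [[0,0,0.002],[0,0,0.002],[0,0,0.002],[0,0,0.002],[0,0,0.002],[0,0,0.03],[0,0,0.08],[0,-0.05,0.12],[0,-0.1,0.12],[0,-0.15,0.12]], "roll": [0,0,0,0,0,0,0,0,0,0], "fingers": [0.05,0.15,0.3,0.5,0.5,0.5,0.5,0.5,0.5,0.5]}}

```text
time_s: 9.55
eef_pos: [0.5495, -0.2429, 0.1866]
tcp_rot: [0.001, 0.751, 0.66, 0.001]
wrist_force: [0.3, -0.1, 0.2]
grip_width: 0.043
```

Run:
```python
from h import *
im,K,d,W=grab('top'); im2,K2,d2,W2=grab('scene')
print(ctrl.get_state()['eef_pos'])
b=cv2.resize(im2[205:310,265:395],None,fx=6,fy=6,interpolation=cv2.INTER_CUBIC)[:600]
save(b,'c6.png')
```

```text
[ 0.54915123 -0.24628505  0.18599471]
```

View pics/c6.png

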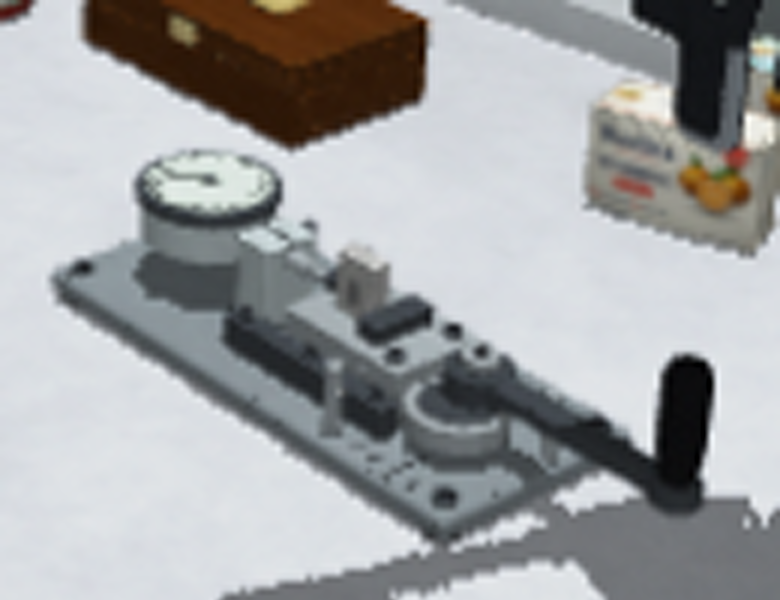

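The block stands upright in the pocket against the dark anvil (360,280) and has been let go, with the lever at rest. The handle top is at (690,365). Next I'll go over the handle and down.

Emit:
{"name": "step_arm", "arguments": {"xyz": [[-0.0207,-0.006,0],[-0.0207,-0.006,0],[-0.0207,-0.006,-0.03],[-0.0207,-0.006,-0.06],[-0.0207,-0.006,-0.09],[-0.0207,-0.006,-0.113],[-0.0207,-0.006,-0.113],[-0.0207,-0.006,-0.113]], "roll": [0,0,0,0,0,0,0,0], "fingers": [0.6,0.6,0.6,0.6,0.6,0.6,0.6,0.6]}}

```text
time_s: 10.65
eef_pos: [0.5293, -0.2472, 0.0731]
tcp_rot: [0.001, 0.751, 0.66, 0.0]
wrist_force: [0.1, -0.6, -0.2]
grip_width: 0.051
```

Emit:
{"name": "step_arm", "arguments": {"xyz": [[0,0,0],[0,0,0],[0,0,0],[0,0,0],[0,0,0],[0,0,0]], "roll": [0,0,0,0,0,0], "fingers": [0.4,0.2,0,0,0,0]}}

```text
time_s: 11.4
eef_pos: [0.5278, -0.2475, 0.0737]
tcp_rot: [-0.0, 0.751, 0.66, -0.0]
wrist_force: [-4.8, 0.1, 6.1]
grip_width: 0.0164
```

Emit:
{"name": "step_arm", "arguments": {"xyz": [[-0.0073,0.001,0],[-0.0146,0.0031,0],[-0.0285,0.0084,0],[-0.0414,0.0159,0],[-0.053,0.0253,0],[-0.063,0.0363,0],[-0.063,0.0363,0]], "roll": [0,0,0,0,0,0,0], "fingers": [0,0,0,0,0,0,0]}}

```text
time_s: 12.28
eef_pos: [0.4652, -0.2117, 0.0737]
tcp_rot: [0.002, 0.751, 0.66, -0.0]
wrist_force: [1.3, -1.4, 7.5]
grip_width: 0.0159
```

Emit:
{"name": "step_arm", "arguments": {"xyz": [[-0.0081,0.0125,0],[-0.0142,0.0261,0],[-0.018,0.0405,0],[-0.0196,0.0554,0],[-0.0192,0.063,0],[-0.0188,0.0702,0],[-0.0188,0.0702,0],[-0.0188,0.0702,0]], "roll": [0,0,0,0,0,0,0,0], "fingers": [0,0,0,0,0,0,0,0]}}

```text
time_s: 13.28
eef_pos: [0.4459, -0.142, 0.0736]
tcp_rot: [0.001, 0.751, 0.66, -0.001]
wrist_force: [-3.2, -3.7, 11.9]
grip_width: 0.016
```

Run:
```python
from h import *
im,K,d,W=grab('top'); im2,K2,d2,W2=grab('scene')
s=ctrl.get_state(); e=s['eef_pos'];print(e,s['tcp_rot'],s['wrist_force'],s['grip_width'])
v=e[:2]-[.5403,-.1532]; print(np.hypot(*v),'lever',np.radians(-90-7.48)-np.arctan2(v[1],v[0]))
b=cv2.resize(im2[205:310,265:395],None,fx=6,fy=6,interpolation=cv2.INTER_CUBIC)[:600]
save(b,'c7.png')
```

```text
[ 0.44587896 -0.14207546  0.0735765 ] [ 0.00086423  0.75105005  0.66024403 -0.00094116] [-2.3682982  -2.73256952 11.84548686] 0.01606793690678647
0.09507411787457416 lever -4.725661818559329
```

View pics/c7.png

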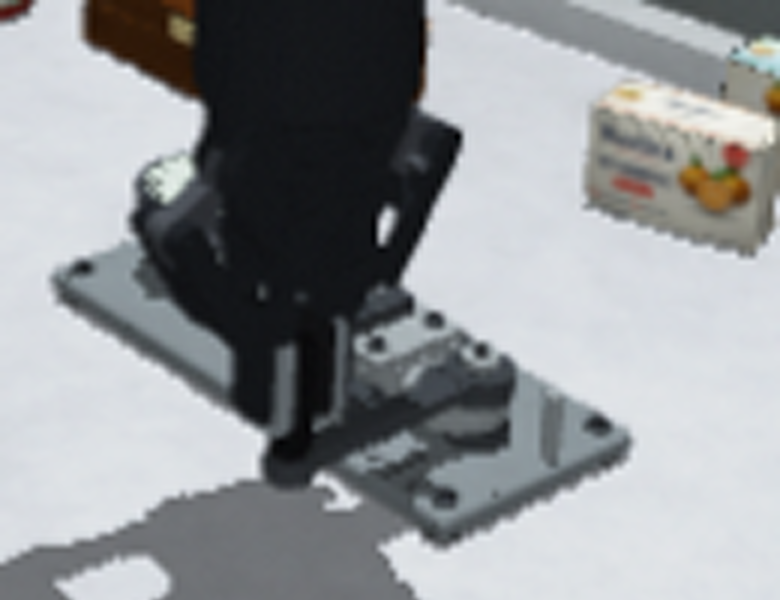

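The handle is held and the lever (arm from (290,465) to (480,385)) lies square to the slide. Arm position gives a lever angle of 1.557 rad. The gripper hides the block in this view, so I'll check from the top camera.

Run:
```python
from h import *
im,K,d,W=grab('top')
save(cv2.resize(im[180:280,280:410],None,fx=6,fy=6,interpolation=cv2.INTER_CUBIC),'c8.png')
s=ctrl.get_state();print(s['eef_pos'],s['wrist_force'],s['qd'].round(4))
```

```text
[ 0.44583788 -0.14207111  0.07356143] [-2.99160097 -3.52948858 12.06945201] [-0.0008  0.0003 -0.0006  0.0011  0.      0.0001]
```

View pics/c8.png

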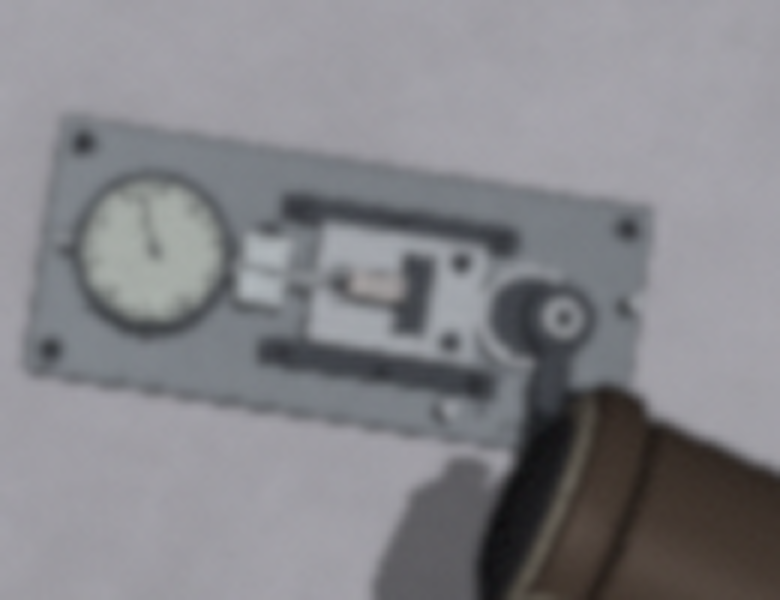

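The block is seated between the anvil and the spindle at (375,285), and the dial needle has swung from lower left to straight up. The lever is square to the slide and the arm is still. I'll hand in.

```bash
python3 -c "
from bench import ctrl
print(ctrl.hand_in()); s=ctrl.get_state(); print(s['time_s'],s['eef_pos'],s['grip_width'])"
```

```text
the job is handed in; nothing more can be done
None
the job is handed in; nothing more can be done
```

The 20 mm block is standing in the slide's pocket and the lever is held at the top of its lift; the job was handed in at about 13.5 s of the 58 s allowed.

**What I did:**
- **Block:** I took the 20 mm block from the tray and felt for the anvil to set y. I then lowered it until it stopped at the predicted floor height (tool point at 0.0667 m) and let go of it.
- **Lever:** I gripped the black handle and turned it clockwise to the scribed line, and the gripper was still holding it when I handed in.

**Last checks:**
- **Lever angle:** about 1.557 rad, worked out from the arm's position rather than read from the joint.
- **Handle:** the gripper read 16 mm on the 18 mm handle. It read about 2 mm short on the block too, so I take that as an offset in the reading.
- **Forces:** about 3.5 N of spring pull on the wrist along -y, as expected at the top of the lift. There was also a steady 12 N upward push from the grip, which I left as it was.
- **Pictures:** the block was upright and seated when I let it go. The final top view shows it between the anvil and the spindle, and the dial needle has swung round. The other two blocks were in the tray when last seen, right after the pick.

**Disagreements and limits:**
- **Cameras:** the two disagreed by about 2 mm on the fixture, and by up to 7 mm on its rounded corners. Touch settled y and height; x rests on the top camera.
- **Spindle travel:** I saw it only as needle movement, not as a number.
- **After hand-in:** the state could no longer be read, so I have no check of the final second.

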